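Fill a guest's treat box

TASK

Get the treat box ready at the guest's place: push it to the middle of the round placemat, then fold its lid open past upright and shake all the sweets out of the shaker into the box, spread evenly so that every quarter of the box floor has at least one. Then lay the empty shaker back on its wooden board and fold the lid fully shut, with the box still in the middle of the mat. Leave the tumbler and the bowl where they are.

Things in the scene. Friction and masses are not known exactly. Their poses are not given: they have to be found in the camera images.
- mat: round copper-wire placemat, 300 mm across, flat on the table and fixed (1 mm: things slide over its edge freely); origin at its centre
- treat_box: loose brown card box, 200 mm (its x) by 240 mm (its y), 60 mm high, walls and floor 5 mm thick, 0.8 kg, with a lid hinged on its +x rim; origin at the centre of its underside; the quarters of its floor are parted by its x = 0 and y = 0 lines. It starts to the left (+y) of the mat, its +x side away from the robot give or take 0.3 rad
- lid (a joint): angle of the box's lid: 0 is shut flat on the rim (top face 66 mm above the table), 1.57 upright, 1.95 its stop; it starts shut or nearly so. The hinge runs along the box's y axis and is stiff (about 0.17 N m): the lid stays where it is left
- lid_tab (a point): centre of the wooden tab on the lid's outer face: 12 mm (box x) by 30 mm (along the hinge) by 30 mm tall, its centre 18 mm from the lid's free edge, 15 mm above the lid's face and 182 mm from the hinge line. It can be pinched across its 30 mm from above at any lid angle and turns between the fingers
- lid_hinge (a point): middle of the lid's hinge line, on the box's +x rim, 60 mm above the table
- board: fixed wooden serving board, 220 mm (its x) by 140 mm (its y), 12 mm thick, on which the shaker lies; origin at the centre of its underside
- shaker: loose clear square tube lying on the board: 33 mm square outside, 27 mm inside, 170 mm long along its x, walls 3 mm, open at its +x end (brass band), shut by a 10 mm black cap at the other; 0.12 kg. The sweets lie in single file inside. Origin in the middle of the 170 mm, on its underside as it lies
- shaker_mouth (a point): centre of the shaker's open end, 85 mm from its origin along its x and 16.5 mm above its underside. Sweets stay in while the shaker is level; they slide out when the mouth is tipped down past about 25 to 40 degrees, or at less if it is shaken lengthwise
- sweet0: reddish-brown sweet, an 18 mm cube of 12 g with rounded edges, in the shaker at the start; origin at the centre of its underside as built. From five to eight sweets are there; the others are absent (None)
- sweet1: reddish-brown sweet, an 18 mm cube of 12 g with rounded edges, in the shaker at the start; origin at the centre of its underside as built. From five to eight sweets are there; the others are absent (None)
- sweet2: reddish-brown sweet, an 18 mm cube of 12 g with rounded edges, in the shaker at the start; origin at the centre of its underside as built. From five to eight sweets are there; the others are absent (None)
- sweet3: reddish-brown sweet, an 18 mm cube of 12 g with rounded edges, in the shaker at the start; origin at the centre of its underside as built. From five to eight sweets are there; the others are absent (None)
- sweet4: reddish-brown sweet, an 18 mm cube of 12 g with rounded edges, in the shaker at the start; origin at the centre of its underside as built. From five to eight sweets are there; the others are absent (None)
- sweet5: reddish-brown sweet, an 18 mm cube of 12 g with rounded edges, in the shaker at the start; origin at the centre of its underside as built. From five to eight sweets are there; the others are absent (None)
- sweet6: reddish-brown sweet, an 18 mm cube of 12 g with rounded edges, in the shaker at the start; origin at the centre of its underside as built. From five to eight sweets are there; the others are absent (None)
- sweet7: reddish-brown sweet, an 18 mm cube of 12 g with rounded edges, in the shaker at the start; origin at the centre of its underside as built. From five to eight sweets are there; the others are absent (None)
- tumbler: bystander: green glass tumbler, 72 mm across, 85 mm tall; origin under its centre
- bowl: bystander: white bowl, 90 mm across, 50 mm tall; origin under its centre
Things that resemble listed ones, but are neither listed nor needed, are in the scene too. There is more than one size of the shaker; the job needs the largest.

How it is judged:
On the way, in this order (a step that is already met when the one before it is completed fails the run):
1. the box stands in the middle of the mat, its centre within 30 mm of the mat's (horizontal distance between treat_box and mat below 0.03 m and linear speed of treat_box below 0.03 m/s), for 0.2 s.
2. the lid is folded open past upright (value of joint lid above 1.57 rad), for 0.2 s.
3. all sweets lie in the box, at least one in each quarter of its floor (x of sweet0 in the frame of treat_box between -0.098 and 0.098 m and y of sweet0 in the frame of treat_box between -0.118 and 0.118 m and z of each of sweet0, sweet1, sweet2, sweet3, sweet4, sweet5, sweet6, sweet7 in the frame of treat_box below 0.05 m and x of sweet1 in the frame of treat_box between -0.098 and 0.098 m and y of sweet1 in the frame of treat_box between -0.118 and 0.118 m and x of sweet2 in the frame of treat_box between -0.098 and 0.098 m and y of sweet2 in the frame of treat_box between -0.118 and 0.118 m and x of sweet3 in the frame of treat_box between -0.098 and 0.098 m and y of sweet3 in the frame of treat_box between -0.118 and 0.118 m and x of sweet4 in the frame of treat_box between -0.098 and 0.098 m and y of sweet4 in the frame of treat_box between -0.118 and 0.118 m and x of sweet5 in the frame of treat_box between -0.098 and 0.098 m and y of sweet5 in the frame of treat_box between -0.118 and 0.118 m and x of sweet6 in the frame of treat_box between -0.098 and 0.098 m and y of sweet6 in the frame of treat_box between -0.118 and 0.118 m and x of sweet7 in the frame of treat_box between -0.098 and 0.098 m and y of sweet7 in the frame of treat_box between -0.118 and 0.118 m and ((x of sweet0 in the frame of treat_box below 0 m and y of sweet0 in the frame of treat_box below 0 m and z of sweet0 in the frame of treat_box below 0.05 m and horizontal distance between sweet0 and treat_box below 0.16 m) or (x of sweet1 in the frame of treat_box below 0 m and y of sweet1 in the frame of treat_box below 0 m and z of sweet1 in the frame of treat_box below 0.05 m and horizontal distance between sweet1 and treat_box below 0.16 m) or (x of sweet2 in the frame of treat_box below 0 m and y of sweet2 in the frame of treat_box below 0 m and z of sweet2 in the frame of treat_box below 0.05 m and horizontal distance between sweet2 and treat_box below 0.16 m) or (x of sweet3 in the frame of treat_box below 0 m and y of sweet3 in the frame of treat_box below 0 m and z of sweet3 in the frame of treat_box below 0.05 m and horizontal distance between sweet3 and treat_box below 0.16 m) or (x of sweet4 in the frame of treat_box below 0 m and y of sweet4 in the frame of treat_box below 0 m and z of sweet4 in the frame of treat_box below 0.05 m and horizontal distance between sweet4 and treat_box below 0.16 m) or (x of sweet5 in the frame of treat_box below 0 m and y of sweet5 in the frame of treat_box below 0 m and z of sweet5 in the frame of treat_box below 0.05 m and horizontal distance between sweet5 and treat_box below 0.16 m) or (x of sweet6 in the frame of treat_box below 0 m and y of sweet6 in the frame of treat_box below 0 m and z of sweet6 in the frame of treat_box below 0.05 m and horizontal distance between sweet6 and treat_box below 0.16 m) or (x of sweet7 in the frame of treat_box below 0 m and y of sweet7 in the frame of treat_box below 0 m and z of sweet7 in the frame of treat_box below 0.05 m and horizontal distance between sweet7 and treat_box below 0.16 m)) and ((x of sweet0 in the frame of treat_box below 0 m and y of sweet0 in the frame of treat_box above 0 m and z of sweet0 in the frame of treat_box below 0.05 m and horizontal distance between sweet0 and treat_box below 0.16 m) or (x of sweet1 in the frame of treat_box below 0 m and y of sweet1 in the frame of treat_box above 0 m and z of sweet1 in the frame of treat_box below 0.05 m and horizontal distance between sweet1 and treat_box below 0.16 m) or (x of sweet2 in the frame of treat_box below 0 m and y of sweet2 in the frame of treat_box above 0 m and z of sweet2 in the frame of treat_box below 0.05 m and horizontal distance between sweet2 and treat_box below 0.16 m) or (x of sweet3 in the frame of treat_box below 0 m and y of sweet3 in the frame of treat_box above 0 m and z of sweet3 in the frame of treat_box below 0.05 m and horizontal distance between sweet3 and treat_box below 0.16 m) or (x of sweet4 in the frame of treat_box below 0 m and y of sweet4 in the frame of treat_box above 0 m and z of sweet4 in the frame of treat_box below 0.05 m and horizontal distance between sweet4 and treat_box below 0.16 m) or (x of sweet5 in the frame of treat_box below 0 m and y of sweet5 in the frame of treat_box above 0 m and z of sweet5 in the frame of treat_box below 0.05 m and horizontal distance between sweet5 and treat_box below 0.16 m) or (x of sweet6 in the frame of treat_box below 0 m and y of sweet6 in the frame of treat_box above 0 m and z of sweet6 in the frame of treat_box below 0.05 m and horizontal distance between sweet6 and treat_box below 0.16 m) or (x of sweet7 in the frame of treat_box below 0 m and y of sweet7 in the frame of treat_box above 0 m and z of sweet7 in the frame of treat_box below 0.05 m and horizontal distance between sweet7 and treat_box below 0.16 m)) and ((x of sweet0 in the frame of treat_box above 0 m and y of sweet0 in the frame of treat_box below 0 m and z of sweet0 in the frame of treat_box below 0.05 m and horizontal distance between sweet0 and treat_box below 0.16 m) or (x of sweet1 in the frame of treat_box above 0 m and y of sweet1 in the frame of treat_box below 0 m and z of sweet1 in the frame of treat_box below 0.05 m and horizontal distance between sweet1 and treat_box below 0.16 m) or (x of sweet2 in the frame of treat_box above 0 m and y of sweet2 in the frame of treat_box below 0 m and z of sweet2 in the frame of treat_box below 0.05 m and horizontal distance between sweet2 and treat_box below 0.16 m) or (x of sweet3 in the frame of treat_box above 0 m and y of sweet3 in the frame of treat_box below 0 m and z of sweet3 in the frame of treat_box below 0.05 m and horizontal distance between sweet3 and treat_box below 0.16 m) or (x of sweet4 in the frame of treat_box above 0 m and y of sweet4 in the frame of treat_box below 0 m and z of sweet4 in the frame of treat_box below 0.05 m and horizontal distance between sweet4 and treat_box below 0.16 m) or (x of sweet5 in the frame of treat_box above 0 m and y of sweet5 in the frame of treat_box below 0 m and z of sweet5 in the frame of treat_box below 0.05 m and horizontal distance between sweet5 and treat_box below 0.16 m) or (x of sweet6 in the frame of treat_box above 0 m and y of sweet6 in the frame of treat_box below 0 m and z of sweet6 in the frame of treat_box below 0.05 m and horizontal distance between sweet6 and treat_box below 0.16 m) or (x of sweet7 in the frame of treat_box above 0 m and y of sweet7 in the frame of treat_box below 0 m and z of sweet7 in the frame of treat_box below 0.05 m and horizontal distance between sweet7 and treat_box below 0.16 m)) and ((x of sweet0 in the frame of treat_box above 0 m and y of sweet0 in the frame of treat_box above 0 m and z of sweet0 in the frame of treat_box below 0.05 m and horizontal distance between sweet0 and treat_box below 0.16 m) or (x of sweet1 in the frame of treat_box above 0 m and y of sweet1 in the frame of treat_box above 0 m and z of sweet1 in the frame of treat_box below 0.05 m and horizontal distance between sweet1 and treat_box below 0.16 m) or (x of sweet2 in the frame of treat_box above 0 m and y of sweet2 in the frame of treat_box above 0 m and z of sweet2 in the frame of treat_box below 0.05 m and horizontal distance between sweet2 and treat_box below 0.16 m) or (x of sweet3 in the frame of treat_box above 0 m and y of sweet3 in the frame of treat_box above 0 m and z of sweet3 in the frame of treat_box below 0.05 m and horizontal distance between sweet3 and treat_box below 0.16 m) or (x of sweet4 in the frame of treat_box above 0 m and y of sweet4 in the frame of treat_box above 0 m and z of sweet4 in the frame of treat_box below 0.05 m and horizontal distance between sweet4 and treat_box below 0.16 m) or (x of sweet5 in the frame of treat_box above 0 m and y of sweet5 in the frame of treat_box above 0 m and z of sweet5 in the frame of treat_box below 0.05 m and horizontal distance between sweet5 and treat_box below 0.16 m) or (x of sweet6 in the frame of treat_box above 0 m and y of sweet6 in the frame of treat_box above 0 m and z of sweet6 in the frame of treat_box below 0.05 m and horizontal distance between sweet6 and treat_box below 0.16 m) or (x of sweet7 in the frame of treat_box above 0 m and y of sweet7 in the frame of treat_box above 0 m and z of sweet7 in the frame of treat_box below 0.05 m and horizontal distance between sweet7 and treat_box below 0.16 m))), for 0.2 s.
At the end, for the whole second after the job is handed in: The box centre is within 30 mm of the mat's centre and the lid is shut (under 0.1 rad); every sweet lies in the box with at least one in each quarter of its floor; the shaker lies level on the board (its middle over the board, mouth centre 20 to 40 mm above the table); all at rest (all of step 1 and all of step 3 and value of joint lid below 0.1 rad and x of shaker in the frame of board between -0.1 and 0.1 m and y of shaker in the frame of board between -0.07 and 0.07 m and height (world z) of shaker_mouth between 0.02 and 0.04 m and angle between shaker's own x axis and vertical between 1.5 and 1.65 rad and linear speed of each of sweet0, sweet1, sweet2, sweet3, sweet4, sweet5, sweet6, sweet7, shaker below 0.03 m/s); the robot touches nothing.
It fails at once if the tumbler or the bowl is moved more than 30 mm or tipped (distance of any of tumbler, bowl from where it was at the start of the episode above 0.03 m or angle between any of tumbler, bowl's own z axis and vertical above 0.5 rad).
Of sweet0, sweet1, sweet2, sweet3, sweet4, sweet5, sweet6, sweet7 only 5 to 8 are there at a start; the rules pass over those that are not, and their reading is None.
At some moment in a run one of treat_box, shaker may be knocked a few centimetres aside while the robot is not near it.
It also fails if it takes over 210 s, if anything falls off the work surface, if the arm or the gripper's body presses on something with over 40 N, if the wrist force passes 120 N, or if a joint passes its speed limit or range.

ROBOT

A 6-joint arm with a two-finger parallel gripper is mounted at the origin on the work surface. World frame = base frame: x ahead of the robot, y to its left, z up, the work surface at z = 0. Lengths are in m, angles in rad, forces in N, time in s.
With the tool pointing down it reaches from about 0.35 to 0.975 m from the base axis. Payload 7.1 kg.
Tool frame: the origin (TCP) lies midway between the tips of the shut fingers; the grasp point (between the pads) lies 19 mm behind it; z points along the fingers, y is the line along which they close (so a half turn about z gives the same grasp; the last joint's range is limited). The gripper opens to 88 mm and grips with 3 to 60 N. Pads are 20 mm wide; open, the fingers measure 115 mm over their backs; the gripper's body (75 mm by 178 mm) begins 61 mm behind the grasp point.
Start: joints at [-1.211, 0.423, 1.63, -0, 1.089, -0.019], TCP at [0.231, -0.581, 0.223] pointing down, gripper open.
Joint ranges: [-3, 3], [-0.9, 2.11], [0.09, 2.58], [-1.31, 4.45], [0.11, 2.69], [-2.54, 2.54]. Speed limits (rad/s): [2.39, 2.39, 3.01, 3.14, 3.14, 3.14].

INTERFACE

Orientations are given as a unit quaternion [w, x, y, z].
In Python, from station import move_pose, movel, movej, command_gripper, wait, inverse_kinematics, read_camera, camera_info, MotionError, job_done, get_time, get_joint_pos, get_qvel, get_effort, get_tcp_pos, get_ee_rot, get_ft_force, get_ft_torque, get_grip_width, get_finger_force gives the robot as it stands. Calls block until the motion is done:
- move_pose(position, orientation): joint-space move of the TCP to a pose.
- movel(position, frame=None, v=0.15, until_force=None): straight line of the TCP; frame=None keeps the orientation; v is the mean speed in m/s. With until_force (N) it stops when the force on the tool has changed by that much, and returns True; else False.
- movej(angles): joint-space move.
- command_gripper(opening): opening from 0.0 (shut) to 1.0 (fully open); the grip force is fixed at half the most; returns when the fingers have stopped.
- wait(seconds).
- inverse_kinematics(position, orientation): joint angles nearest the present ones, or None.
- read_camera(name): name is "scene" or "top" or "wrist"; returns the picture (480x640x3 uint8, red, green, blue); there is no depth.
- camera_info(name): a dict with "intrinsics" (3x3 intrinsics, pixels), "dist" ([k1, k2, p1, p2, k3] as OpenCV has them; the pictures are not rectified), "T" (4x4, takes a point from camera to world coordinates); the wrist camera has in their place "tool_from_camera" (4x4, takes a point from camera to tool coordinates, whose origin is the TCP and whose axes are the flange's). Camera axes: x right, y up, looking along -z (the intrinsics and any distortion apply to the point x, -y, -z); pixel columns grow to the right and rows downward; lengths in m; the calibration is good to about 2 mm. A picture is of the moment at which its call begins: read the wrist's pose just before it. camera_info takes no time and is no camera call.
A pose or a line that the arm cannot do raises MotionError and nothing moves.
- job_done(): hands the job in; it is judged then, once.
Readings, each from a call of its own:
- get_time(): time.
- get_joint_pos(): joint angles.
- get_qvel(): joint speeds.
- get_effort(): joint torques, N m.
- get_tcp_pos(): TCP position.
- get_ee_rot(): TCP orientation.
- get_ft_force(): force on the tool from outside, world axes, zero at the start.
- get_ft_torque(): the same for the moment, N m.
- get_grip_width(): opening from 0.0 (shut) to 1.0 (fully open).
- get_finger_force(): force on a finger pad.
Only numpy, scipy, OpenCV 4.12 (cv2) and the standard library are available. Lean on these libraries where they do the work, as an engineer would, in place of code of your own. Each camera call takes 0.05 s, during which the arm holds its last target. There are 200 camera calls.

## Working session

There is one attempt and no reset: what is moved stays moved. The work goes in short steps, each a Python script; the robot and the scene stay as the last script left them, time stands still between calls to the robot, and variables do not carry over. Pictures are saved under pics/ and viewed, at most 14 in all, crops included, and the job is handed in when it is done.

```bash
ls; mkdir -p pics; python3 - <<'E'
from station import *
import cv2,numpy as np
for n in ("scene","top"):
    cv2.imwrite(f"pics/{n}0.png",read_camera(n)[:,:,::-1])
    i=camera_info(n); print(n,np.round(i["intrinsics"],1).tolist(),i["dist"],np.round(i["T"],4).tolist())
print(camera_info("wrist"),get_time(),get_ee_rot())
E
```

```text
pics
scene [[559.7, 0.0, 325.7], [0.0, 559.7, 247.8], [0.0, 0.0, 1.0]] [-0.16177986  0.          0.          0.          0.        ] [[-0.5733, -0.5999, 0.558, 1.1562], [0.8193, -0.4123, 0.3985, 0.3682], [-0.009, 0.6857, 0.7279, 0.9113], [0.0, 0.0, 0.0, 1.0]]
top [[503.9, 0.0, 321.6], [0.0, 503.9, 225.3], [0.0, 0.0, 1.0]] [-0.12698837  0.          0.          0.          0.        ] [[0.0214, 0.9858, -0.1668, 0.3441], [-0.9997, 0.0195, -0.0129, -0.1067], [-0.0095, 0.167, 0.9859, 1.0846], [0.0, 0.0, 0.0, 1.0]]
{'intrinsics': array([[427.7128281 ,   0.        , 317.47755345],
       [  0.        , 427.7128281 , 239.67191561],
       [  0.        ,   0.        ,   1.        ]]), 'dist': array([0.02885193, 0.        , 0.        , 0.        , 0.        ]), 'tool_from_camera': array([[-1.54866637e-04,  9.69757800e-01,  2.44069224e-01,
         6.61362386e-02],
       [ 9.99999981e-01,  1.78210243e-04, -7.35616655e-05,
         7.03303972e-04],
       [-1.14832634e-04,  2.44069208e-01, -9.69757809e-01,
        -1.62741789e-01],
       [ 0.00000000e+00,  0.00000000e+00,  0.00000000e+00,
         1.00000000e+00]])} 0.1 [-6.87375311e-04  9.82117026e-01  1.88270177e-01 -1.25496020e-04]
```

View pics/top0.png

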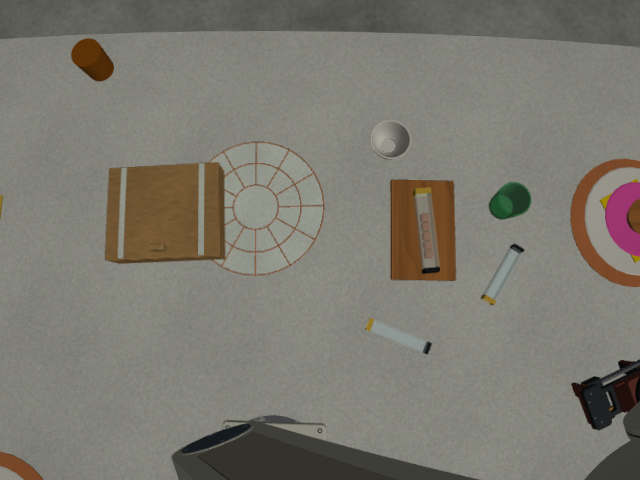

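View pics/scene0.png

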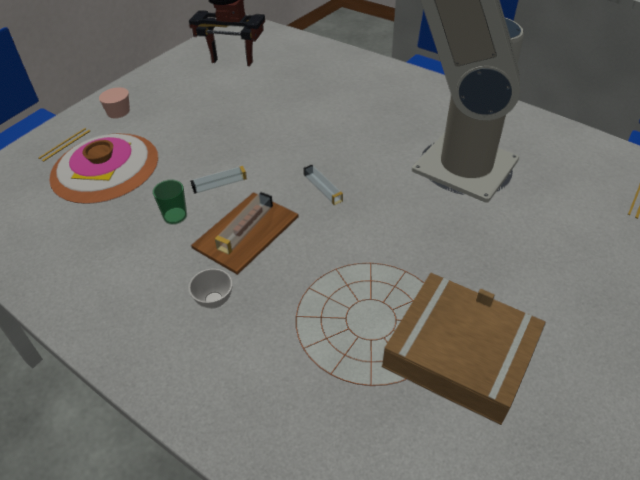

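The top view shows three shaker-like tubes at pixels (427,230), (398,335) and (502,274). The first lies on the board, has sweets in it and looks longest. The box is at (165,212), the mat centre at (256,207) and the lid tab at (158,247). I'll check the choice in one close crop and measure.

```bash
cat > h.py <<'E'
from station import *
import cv2,numpy as np
from scipy.spatial.transform import Rotation as R
def pix2w(cam,px,z,T=None):
    i=camera_info(cam); T=i["T"] if T is None else T; T=np.array(T)
    p=cv2.undistortPoints(np.array(px,float).reshape(-1,1,2),np.array(i["intrinsics"]),np.array(i["dist"])).reshape(-1,2)
    d=np.c_[p[:,0],-p[:,1],-np.ones(len(p))]@T[:3,:3].T
    return T[:3,3]+d*((np.asarray(z)-T[2,3])/d[:,2])[:,None]
def w2pix(cam,P,T=None):
    i=camera_info(cam); T=np.array(i["T"] if T is None else T)
    q=(np.array(P,float).reshape(-1,3)-T[:3,3])@T[:3,:3]; q=q*[1,-1,-1]
    return cv2.projectPoints(q,np.zeros(3),np.zeros(3),np.array(i["intrinsics"]),np.array(i["dist"]))[0].reshape(-1,2)
def down(yaw,tilt=0):
    """tool down; closing axis y at angle yaw from world y (quaternion wxyz)"""
    M=R.from_euler('z',yaw)*R.from_euler('y',tilt)*R.from_quat([1,0,0,0])
    q=M.as_quat(); return q[[3,0,1,2]]
def snap(cam,name,box=None,s=1):
    T=None
    if cam=="wrist":
        q=get_ee_rot(); A=np.eye(4); A[:3,:3]=R.from_quat(np.r_[q[1:],q[0]]).as_matrix(); A[:3,3]=get_tcp_pos()
        T=A@np.array(camera_info("wrist")["tool_from_camera"])
    im=read_camera(cam)[:,:,::-1].copy()
    np.savez(f"pics/{name}.npz",im=im,T=T if T is not None else 0)
    c=im if box is None else im[box[1]:box[3],box[0]:box[2]]
    cv2.imwrite(f"pics/{name}.png",cv2.resize(c,None,fx=s,fy=s,interpolation=cv2.INTER_CUBIC)); return im,T
E
python3 - <<'E'
from h import *
im=cv2.imread("pics/top0.png")
a=cv2.resize(im[140:300,90:290],None,fx=4,fy=4,interpolation=cv2.INTER_CUBIC)[:600]
b=cv2.resize(im[160:360,360:530],None,fx=3,fy=3,interpolation=cv2.INTER_CUBIC)
a=cv2.resize(im[150:280,95:265],None,fx=2.5,fy=2.5,interpolation=cv2.INTER_CUBIC)
c=np.zeros((600,640,3),np.uint8); 
w=np.zeros((600,800,3),np.uint8)
b=cv2.resize(im[170:360,360:530],None,fx=2.2,fy=2.2,interpolation=cv2.INTER_CUBIC)
w[:a.shape[0],:a.shape[1]]=a; w[:b.shape[0],425:425+b.shape[1]]=b[:, :375]
cv2.imwrite("pics/crop0.png",w)
def pr(n,px,z): print(n,np.round(pix2w("top",px,z),4)[:,:2].tolist())
pr("lid corners",[(109,170),(223,164),(224,259),(107,262)],.066)
pr("tab top",[(158,246)],.096)
pr("mat LRTB c",[(323,206),(256,142),(256,275),(256,207)],.001)
pr("board",[(391,180),(453,181),(455,280),(391,279)],.012)
pr("shaker",[(423,190),(431,271)],.045)
for e in ([(370,324),(429,348)],[(517,247),(488,302)],[(423,188),(431,272)]): 
    q=pix2w("top",e,.04); print(np.linalg.norm(q[0]-q[1]))
pr("bowl,tumbler base",[(390,143),(503,208)],.0)
E
```

```text
lid corners [[0.6281, 0.367], [0.6435, 0.1176], [0.4426, 0.1043], [0.4299, 0.3523]]
tab top [[0.4626, 0.2341]]
mat LRTB c [[0.5704, -0.0948], [0.7153, 0.0597], [0.4159, 0.0464], [0.5654, 0.0527]]
board [[0.6294, -0.2431], [0.6304, -0.3808], [0.4126, -0.3804], [0.4126, -0.2428]]
shaker [[0.6003, -0.3071], [0.4284, -0.3218]]
0.13015677228404032
0.13389995516694186
0.17978219215062904
bowl,tumbler base [[0.7188, -0.2429], [0.5745, -0.4957]]
```

View pics/crop0.png

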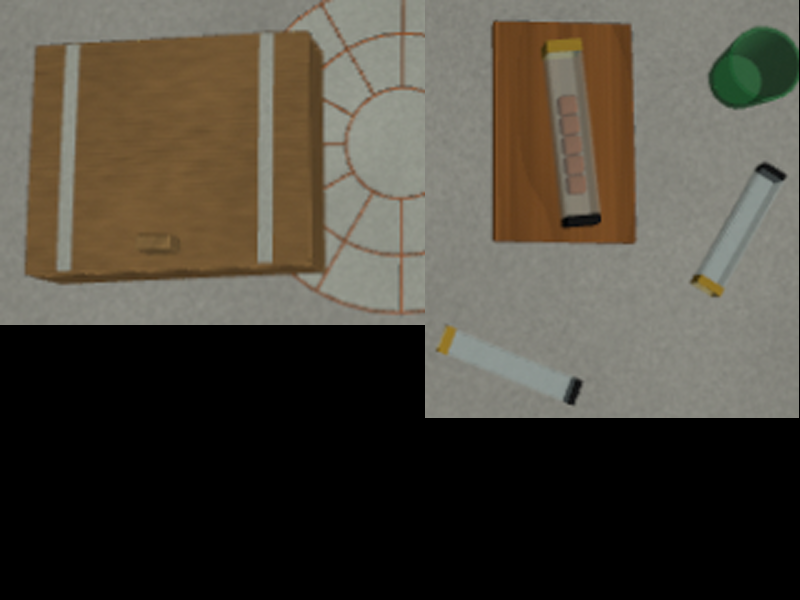

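The crop confirms the target: the tube on the board is about 170 mm long, the other two about 130 mm. It holds five sweets and its mouth points to +x. Next I fit the box pose and push.

```bash
cat >> h.py <<'E'
from scipy.optimize import least_squares
def fit_rect(cam,px,sx,sy,z,x0,T=None):
    """px order: (+x+y),(+x-y),(-x-y),(-x+y); returns x,y,yaw,rms px"""
    C=np.array([[1,1],[1,-1],[-1,-1],[-1,1]])*[sx/2,sy/2]
    def P(p):
        c,s=np.cos(p[2]),np.sin(p[2]); q=C@np.array([[c,s],[-s,c]])+p[:2]; return np.c_[q,np.full(4,z)]
    r=least_squares(lambda p:(w2pix(cam,P(p),T)-px).ravel(),x0)
    return r.x,np.sqrt(2*r.cost/4)
E
python3 - <<'E'
from h import *
print(fit_rect("top",[(109.4,168.4),(218.2,162.8),(219.8,257.2),(106,259.6)],.2,.24,.066,[.53,.23,0]))
m,_=fit_rect("top",[(256,142),(323,206),(256,275),(189,206)],.1,.1,.001,[.56,.05,0]); 
# mat: rim points -> circle fit
q=pix2w("top",[(256,142),(323,206),(256,275)],.001)[:,:2]
A=np.c_[2*q,np.ones(3)]; s=np.linalg.solve(A,(q**2).sum(1)); print("mat",s[:2],np.sqrt(s[2]+s[0]**2+s[1]**2))
# automatic: copper pixels
im=cv2.imread("pics/top0.png"); 
E
```

```text
(array([0.53967675, 0.2405986 , 0.05871501]), np.float64(0.7776356810655236))
mat [0.56553134 0.0549921 ] 0.14985791422618921
```

```bash
python3 - <<'E'
from h import *
c=np.array([.540,.2405]); a=.059; mat=np.array([.5655,.055])
ux=np.array([np.cos(a),np.sin(a)]); uy=np.array([-np.sin(a),np.cos(a)])
Q=down(np.pi/2+a)
s=c+uy*.18
command_gripper(1.0)
print(get_time())
try:
    p=get_tcp_pos(); movel([p[0],p[1],.3])
    move_pose([*s,.25],Q); movel([*s,.028],v=.2)
    t=c+uy*.125
    hit=movel([*t,.028],v=.04,until_force=2.0)
    p=np.array(get_tcp_pos()); off=(p[:2]-c)@uy
    print("hit",hit,p,"offset from box centre",off,get_ft_force())
    off=min(off,.135)
    movel([*(mat+uy*off),.028],v=.06)
    print(get_ft_force(),get_time())
    movel([*(mat+uy*(off+.03)),.028],v=.1)
    movel([*(mat+uy*(off+.03)),.25],v=.2)
except MotionError as e: print("ERR",e,get_tcp_pos())
snap("top","top1"); print(get_time())
E
```

```text
0.3167
hit True [0.53187148 0.37448889 0.02762208] offset from box centre 0.13423505190726362 [ 0.15903176 -0.21141821  0.00992146]
[-0.39780284  2.42296812 -2.05754896] 10.1917
11.95
```

View pics/top1.png

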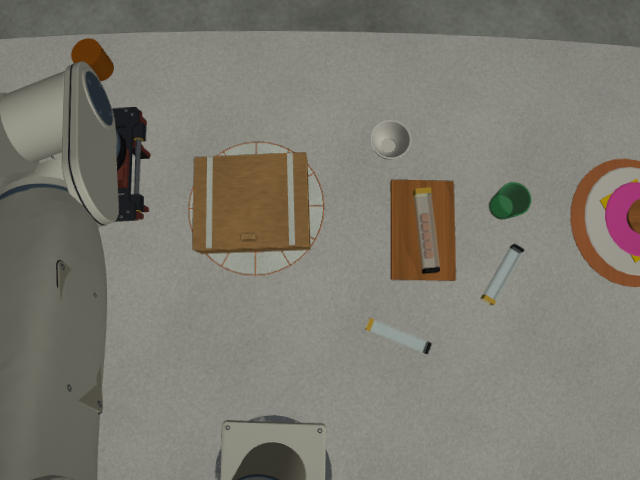

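The box now stands on the mat with its centre at about (251,200) and the tab at (248,237). I'll take a wrist picture for an exact fit.

```bash
python3 - <<'E'
from h import *
print(fit_rect("top",[(194,156.5),(306.5,152.5),(309,245.5),(194.5,248)],.2,.24,.066,[.56,.05,0]))
try: move_pose([.56,.055,.30],down(0.06))
except MotionError as e: print(e)
print(get_joint_pos()); im,T=snap("wrist","w1"); np.save("pics/T1.npy",T)
for z in (.05,.12): print(inverse_kinematics([.57,0,z+.05],down(1.65)))
E
```

```text
(array([0.56729407, 0.05526893, 0.05316132]), np.float64(1.2047485519287195))
[7.71330185e-02 2.50140562e-01 1.69366324e+00 1.53827836e-04
 1.19865360e+00 1.58634445e+00]
[-2.08787099e-02  5.12515505e-01  1.82933993e+00 -4.44089210e-16
  7.99737223e-01 -1.00082383e-01]
[-2.08787099e-02  4.10216759e-01  1.79300818e+00 -4.44089210e-16
  9.38367716e-01 -1.00082383e-01]
```

View pics/w1.png

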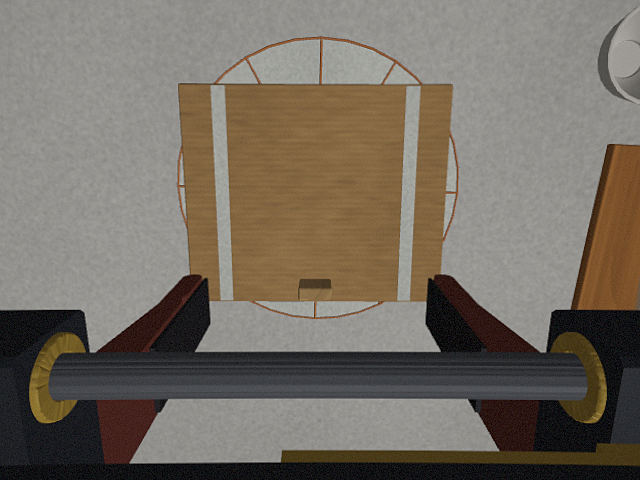

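The wrist view shows the lid corners at (179,84), (452,84), (441,300) and (190,300), and the tab at (315,289). I'll fit that, then pinch the tab and open the lid.

```bash
cat >> h.py <<'E'
from scipy.spatial.transform import Slerp
def lid_pt(b,th,r=.182,h=.028):
    """world grasp point on tab for lid angle th, box pose b=(x,y,yaw)"""
    x=.1-r*np.cos(th)+h*np.sin(th); z=.06+r*np.sin(th)+h*np.cos(th)
    return np.array([b[0]+x*np.cos(b[2]),b[1]+x*np.sin(b[2]),z])
E
python3 - <<'E'
from h import *
T=np.load("pics/T1.npy")
b,e=fit_rect("wrist",[(179,84),(452,84),(441,300),(190,300)],.2,.24,.066,[.56,.05,0],T)
print(b,e); 
print("tab",pix2w("wrist",[(298.5,280),(331.5,280),(298.5,299),(331,299)],.096,T))
Q=down(b[2]); o=np.array([0,0,-.019])
try:
    for th in np.arange(0,1.86,.1):
        if inverse_kinematics(lid_pt(b,th)+o,Q) is None: print("noik",th)
    p=lid_pt(b,0)+o; command_gripper(.6)
    move_pose(p+[0,0,.08],Q); r=movel(p+[0,0,.002],v=.08,until_force=4); print("touch",r,get_tcp_pos(),p)
    command_gripper(0); print(get_grip_width()*88,get_finger_force(),get_ft_force())
except MotionError as e: print("ERR",e)
print(get_time())
E
```

```text
[0.56548096 0.05668439 0.06092238] 3.032159150005254
tab [[0.49537839 0.067754   0.096     ]
 [0.49720702 0.03797243 0.096     ]
 [0.47705684 0.06682255 0.096     ]
 [0.47887744 0.03716042 0.096     ]]
touch False [0.48402903 0.05171912 0.07137495] [0.48363309 0.05169185 0.069     ]
30.364503116390594 30.000171661376953 [0.12724804 1.96328031 0.42070124]
16.2167
```

```bash
python3 - <<'E'
from h import *
b=[.566,.0565,.0609]; o=np.array([0,0,-.019])
p0=np.array(get_tcp_pos())-o-lid_pt(b,0)
try:
    for th in np.linspace(0,1.84,13)[1:]:
        w=p0*max(0,1-th)   # fade the start offset
        movel(lid_pt(b,th)+o+w,v=.09)
        f=get_ft_force()
        if np.linalg.norm(f)>12: print("F",th,f)
    print(get_ft_force(),get_tcp_pos(),get_grip_width())
    command_gripper(.55)
    p=np.array(get_tcp_pos()); movel(p+[.015,0,.09],v=.1)
    move_pose([.50,-.02,.42],down(.06))
except MotionError as e: print("ERR",e)
snap("wrist","w2"); snap("top","top2"); print(get_time(),get_tcp_pos())
im=np.hstack([cv2.resize(cv2.imread("pics/w2.png"),(400,300)),cv2.imread("pics/top2.png")[100:400,150:550]])
cv2.imwrite("pics/c2.png",im)
E
```

```text
[3.56983707 2.57398511 6.35350788] [0.74292347 0.06743802 0.2102293 ] 0.3356751165887297
24.575 [ 0.50086504 -0.01976972  0.41919495]
```

View pics/c2.png

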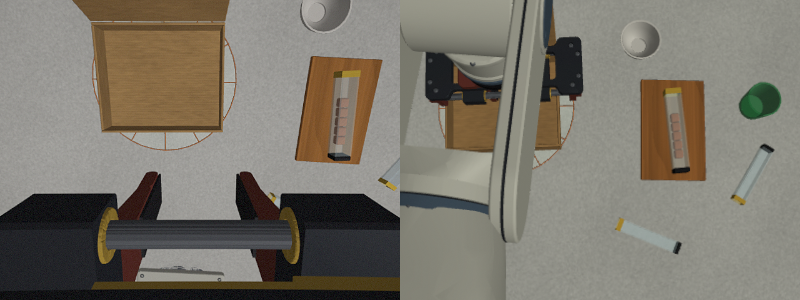

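The lid is open past upright and the box is still centred. The shaker hasn't moved. I'll view it closer from the wrist and check the IK for the pours.

```bash
python3 - <<'E'
from h import *
d=np.load("pics/w2.npz"); print(fit_rect("wrist",[(149,36),(357,40),(355,208),(165,210)],.2,.24,.06,[.56,.05,0],d["T"]))
move_pose([.47,-.315,.22],down(.085)); command_gripper(.75)
im,T=snap("wrist","w3",(150,0,500,320),2); print(get_time(),get_joint_pos())
# IK feasibility: mouth over quarters, mouth dir yaw psi, pitch phi
def tcp(m,psi,phi,g=.115,h=.0065):
    M=(R.from_euler('z',psi)*R.from_euler('y',phi)).as_matrix()
    gp=np.array(m)+M@[-g,0,h]; return gp+M@[0,0,-.019]
for s in (1,-1):
  for psi in (np.pi/2+.06,-np.pi/2+.06,.06):
    r=[]
    for x in (.515,.615):
      for y in (0,.11):
        for phi in (.3,.6,.9):
          M=R.from_euler('z',psi)*R.from_euler('y',phi)*R.from_quat([1,0,0,0])*(R.from_euler('z',np.pi) if s<0 else R.identity())
          q=M.as_quat()[[3,0,1,2]]; r.append(inverse_kinematics(tcp([x,y,.07],psi,phi),q) is not None)
    print(s,round(psi,2),r)
E
```

```text
(array([0.56598247, 0.05474347, 0.05977794]), np.float64(4.458012232645209))
26.4667 [-6.11263750e-01  3.39891301e-01  1.76501667e+00  2.12661816e-05
  1.03654696e+00  8.74313763e-01]
1 1.63 [True, True, True, True, True, True, True, True, True, True, True, True]
1 -1.51 [False, True, True, False, True, True, False, True, True, False, False, True]
1 0.06 [True, True, True, True, True, True, True, True, True, True, True, True]
-1 1.63 [False, True, True, False, True, True, False, False, True, False, True, True]
-1 -1.51 [True, True, True, True, True, True, True, True, True, True, True, True]
-1 0.06 [True, True, True, True, True, True, True, True, True, True, True, True]
```

View pics/w3.png

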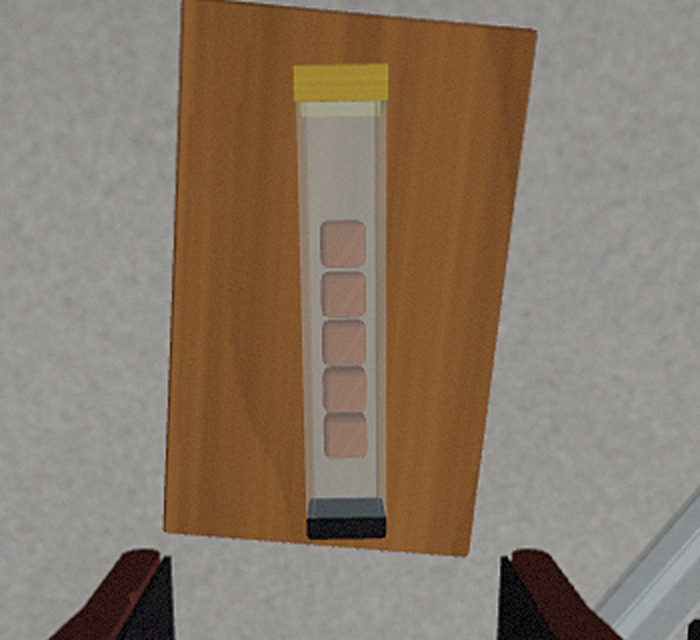

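```bash
cat >> h.py <<'E'
G=[.115,.0065]
def pose(m,psi,phi):
    Rm=R.from_euler('z',psi)*R.from_euler('y',phi); M=Rm.as_matrix()
    p=np.array(m)+M@[-G[0],0,G[1]]+M@[0,0,-.019]
    return p,(Rm*R.from_quat([1,0,0,0])).as_quat()[[3,0,1,2]]
BX=np.array([.566,.0555]); BA=.06
def bw(x,y): return BX+np.array([x*np.cos(BA)-y*np.sin(BA),x*np.sin(BA)+y*np.cos(BA)])
def go(m,psi,phi,v=.12):
    p,q=pose(m,psi,phi); movel(p,q,v=v)
E
python3 - <<'E'
from h import *
T=np.load("pics/w3.npz")["T"]
q=pix2w("wrist",[(320.2,33),(323,258.5)],.045,T); d=q[0]-q[1]; yaw=np.arctan2(d[1],d[0])
c=q.mean(0); print(q,np.linalg.norm(d),yaw,c)
u=d/np.linalg.norm(d); g=c-.03*u; Q=down(yaw)
try:
    move_pose([g[0],g[1],.12],Q); movel([g[0],g[1],.016],v=.08,until_force=6)
    print(get_tcp_pos()); command_gripper(0); print("w",get_grip_width()*88,get_finger_force())
    p=np.array(get_tcp_pos()); np.save("pics/grasp.npy",np.r_[p,yaw]); movel(p+[0,0,.005],v=.02); movel(p+[0,0,.17],v=.12)
    psi=1.2; m=np.r_[bw(-.05,-.055),.15]
    p1,_=pose(m,.6,-.15); pm=np.array(get_tcp_pos())
    movel((pm+p1)/2*[1,1,0]+[0,0,.2],pose(m,.6,-.15)[1],v=.15)
    go(m,psi,-.1,.15); go(np.r_[m[:2],.075],psi,.0,.08)
except MotionError as e: print("ERR",e)
print(get_time(),get_tcp_pos())
a,_=snap("wrist","w4"); b,_=snap("scene","s4")
cv2.imwrite("pics/c4.png",np.hstack([cv2.resize(a,(400,300)),cv2.resize(b[180:420,240:560],(400,300))]))
E
```

```text
[[ 0.60509926 -0.3060773   0.045     ]
 [ 0.43606353 -0.32309685  0.045     ]] 0.1698903876230585 0.10034791147388909 [ 0.5205814  -0.31458707  0.045     ]
[ 0.49109552 -0.31782946  0.01653165]
w 33.20931108022589 29.995150566101074
33.8167 [ 0.47751128 -0.10957272  0.06241537]
```

View pics/c4.png

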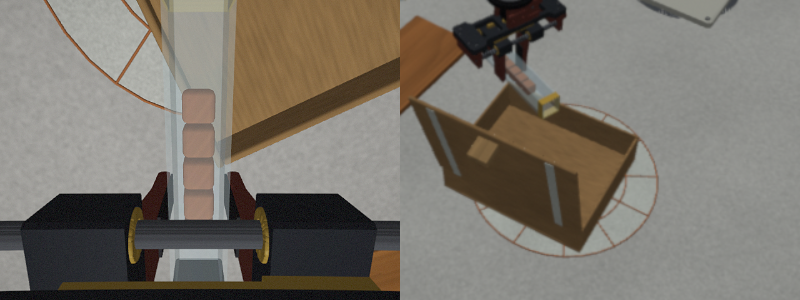

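```bash
python3 - <<'E'
from h import *
im=cv2.imread("pics/w4.png"); hsv=cv2.cvtColor(im,cv2.COLOR_BGR2HSV); lab=cv2.cvtColor(im,cv2.COLOR_BGR2LAB)
for r in range(0,350,15): print(r,im[r:r+5,310:326].mean((0,1)).round(),lab[r:r+5,310:326].mean((0,1)).round())
print("wood",lab[100:110,440:460].mean((0,1)),lab[200:205,480:500].mean((0,1)))
E
```

```text
0 [146. 167. 169.] [174. 125. 139.]
15 [146. 166. 168.] [173. 125. 138.]
30 [148. 156. 157.] [164. 127. 132.]
45 [149. 157. 159.] [165. 127. 133.]
60 [149. 157. 158.] [165. 127. 133.]
75 [149. 157. 158.] [165. 127. 133.]
90 [150. 159. 160.] [166. 127. 133.]
105 [150. 159. 161.] [167. 127. 133.]
120 [151. 159. 160.] [167. 127. 133.]
135 [151. 159. 159.] [167. 126. 132.]
150 [110. 125. 151.] [138. 136. 140.]
165 [112. 128. 156.] [142. 136. 141.]
180 [114. 131. 159.] [145. 136. 141.]
195 [107. 119. 139.] [131. 134. 137.]
210 [112. 127. 153.] [141. 136. 140.]
225 [112. 129. 156.] [143. 136. 141.]
240 [113. 130. 158.] [145. 136. 141.]
255 [100. 109. 123.] [120. 132. 135.]
270 [113. 129. 158.] [143. 137. 141.]
285 [115. 130. 159.] [144. 137. 140.]
300 [110. 124. 147.] [137. 135. 138.]
315 [114. 129. 156.] [143. 136. 140.]
330 [115. 131. 159.] [145. 137. 141.]
345 [117. 134. 163.] [148. 136. 141.]
wood [122.545 134.615 154.145] [121.11 134.09 150.84]
```

```bash
cat >> h.py <<'E'
def front(n=None):
    """distance (mm) of the front sweet's leading edge behind the mouth, and visible sweet length"""
    im=read_camera("wrist")[:,:,::-1]; a=cv2.cvtColor(im,cv2.COLOR_BGR2LAB)[:,306:330,1].astype(float).mean(1)
    if n: cv2.imwrite(f"pics/{n}.png",im)
    on=a>133; run=np.convolve(on,np.ones(12),'valid')>=11; r=int(np.argmax(run)) if run.any() else 999
    # tube x (mm from mouth) -> row: points in tool frame
    s=np.arange(-10,120.); tl=np.c_[(G[0]*1000-s)/1000,0*s,np.full(len(s),0.019-(.021-.0165-G[1]))] 
    tl[:,2]=-.019+(G[1]-(.021-.0165))   # tool z of sweet-top: grasp point is 19 mm behind TCP; tool z opposes tube z
    rows=w2pix("wrist",tl,np.array(camera_info("wrist")["tool_from_camera"]))[:,1]
    return r,float(np.interp(-r,-rows[::-1],s[::-1]) if rows[0]>rows[-1] else np.interp(r,rows,s))
E
python3 - <<'E'
from h import *
print(front())
m=np.r_[bw(-.05,-.055),.075]
f0=front()[0]
try:
  for phi in np.arange(.2,.75,.03):
    go(m,1.2,phi,.1); wait(.15); r=front(); print(round(phi,2),r,round(get_time(),1))
    if abs(r[0]-f0)>5: break
  print(get_time())
except MotionError as e: print("ERR",e)
E
```

```text
(146, 53.91074212082235)
0.2 (146, 54.032912295713096) 34.7
0.23 (146, 54.04945698969411) 35.1
0.26 (145, 53.74171247511846) 35.6
0.29 (145, 53.75655337108222) 36.0
0.32 (144, 53.44772810300919) 36.5
0.35 (142, 52.816101723018505) 36.9
0.38 (145, 53.79687059470039) 37.4
0.41 (142, 52.8411477149493) 37.8
0.44 (141, 52.53107511181576) 38.3
0.47 (141, 52.54183711994118) 38.7
0.5 (122, 46.5137561779414) 39.2
39.1667
```

```bash
cat >> h.py <<'E'
def dose(m,psi,hi=.5,lo=.3,maxn=14,hold=0.,target=None):
    """dip pulses until the leading sweet drops"""
    prev=None
    for k in range(maxn):
        go(m,psi,lo,.15); wait(.1); r,s=front(); print(f"{k} row {r} s {s:.1f} hi {hi:.2f} t {get_time():.1f}")
        if prev is not None and s>prev+4: return True
        if prev is not None and prev-s<1.5 and r>3: hi+=.015
        if prev is not None and prev-s>9: hi-=.015
        prev=s
        go(m,psi,hi,.15)
        if hold: wait(hold)
    return False
E
python3 - <<'E'
from h import *
m=np.r_[bw(-.05,-.055),.075]
try: print(dose(m,1.2,maxn=8))
except MotionError as e: print("ERR",e)
go(m,1.2,.3); snap("wrist","w5"); s,_=snap("scene","s5")
w=cv2.imread("pics/w5.png"); cv2.imwrite("pics/c5.png",np.hstack([cv2.resize(w,(400,300)),cv2.resize(s[180:420,240:560],(400,300))]))
E
```

```text
0 row 109 s 42.4 hi 0.50 t 39.7
1 row 0 s 10.8 hi 0.50 t 40.5
2 row 0 s 10.8 hi 0.48 t 41.3
3 row 2 s 11.3 hi 0.48 t 42.1
4 row 0 s 10.8 hi 0.48 t 43.0
5 row 0 s 10.8 hi 0.48 t 43.8
6 row 0 s 10.8 hi 0.48 t 44.6
7 row 0 s 10.8 hi 0.48 t 45.4
False
```

View pics/c5.png

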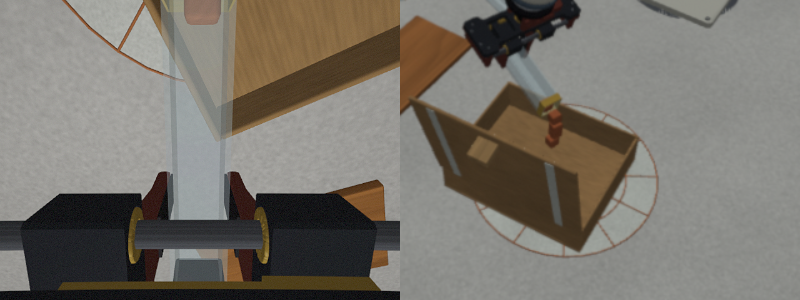

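The wrist view shows one sweet left at the band, at (322,20). The scene view shows the other four in the box near the mouth. I'll put the last one in the diagonal quarter, lay the shaker down, and spread the rest with the gripper.

```bash
python3 - <<'E'
from h import *
m=np.r_[bw(-.05,-.055),.075]
try:
    go(m+[0,0,.06],1.2,.1,.06); go(m+[0,0,.06],1.2,-.05,.06)
    m2=np.r_[bw(.045,.04),.12]; go(m2,1.2,-.05,.12)
    m2[2]=.08; go(m2,1.2,.2,.08); go(m2,1.2,.6,.15); wait(.5)
    for k in range(3):   # shake lengthwise to be sure it is empty
        d=np.r_[np.cos(1.2),np.sin(1.2),-.6]*.015
        go(m2-d,1.2,.7,.1); go(m2,1.2,.7,.25)
    wait(.2); print(get_time())
    a,_=snap("wrist","w6"); go(m2+[0,0,.09],1.2,.0,.15)
    g=np.load("pics/grasp.npy"); print(g)
    x=np.array(get_tcp_pos()); movel([.47,-.15,.22],down(.6),v=.25)
    movel([g[0],g[1],.12],down(g[3]),v=.25); movel([g[0],g[1],g[2]+.012],v=.1)
    print(movel([g[0],g[1],g[2]-.002],v=.02,until_force=3),get_tcp_pos(),get_ft_force())
    command_gripper(.75); movel([g[0],g[1],.2],v=.2)
except MotionError as e: print("ERR",e,get_tcp_pos())
try: move_pose([.52,.055,.36],down(.06))
except MotionError as e: print(e)
b,_=snap("wrist","w7"); t,_=snap("top","top7"); print(get_time())
cv2.imwrite("pics/c7.png",b[:,60:560])
cv2.imwrite("pics/c7.png",np.hstack([cv2.resize(b[0:300,100:520],(560,400)),cv2.resize(t[150:350,370:490],(240,400))]))
E
```

```text
52.1167
[ 0.49073722 -0.31756172  0.01607274  0.10034791]
True [ 0.49095363 -0.31757074  0.01611264] [ 0.49966285 -0.99541597  2.2786436 ]
59.8417
```

View pics/c7.png

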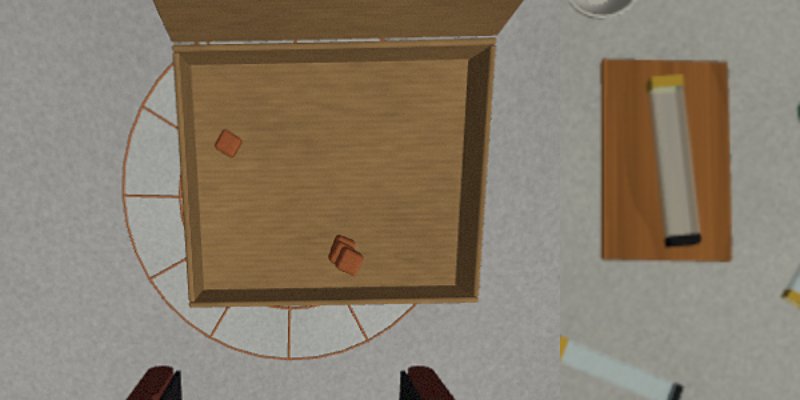

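The box has been knocked towards −y. One sweet is at (271,107) and the rest are stacked at about (360,193). I'll fit the box and look at the stack.

```bash
python3 - <<'E'
from h import *
d=np.load("pics/w7.npz"); T=d["T"]
print(fit_rect("wrist",[(229.8,31.5),(470.5,30),(457,225),(243.2,228.8)],.2,.24,.06,[.56,.02,0],T))
print(pix2w("wrist",[(271,107.3),(356,187),(361.8,195.8)],[.023,.059,.077],T))
s,_=snap("scene","s7"); w=d["im"]
cv2.imwrite("pics/c8.png",np.hstack([cv2.resize(s[220:420,260:500],(480,400)),cv2.resize(w[160:230,325:395],(320,400),interpolation=cv2.INTER_CUBIC)]))
E
```

```text
(array([0.5844075 , 0.02342721, 0.07232764]), np.float64(2.4720382527518545))
[[0.60907289 0.11048628 0.023     ]
 [0.53068745 0.012296   0.059     ]
 [0.52403964 0.00725499 0.077     ]]
```

View pics/c8.png

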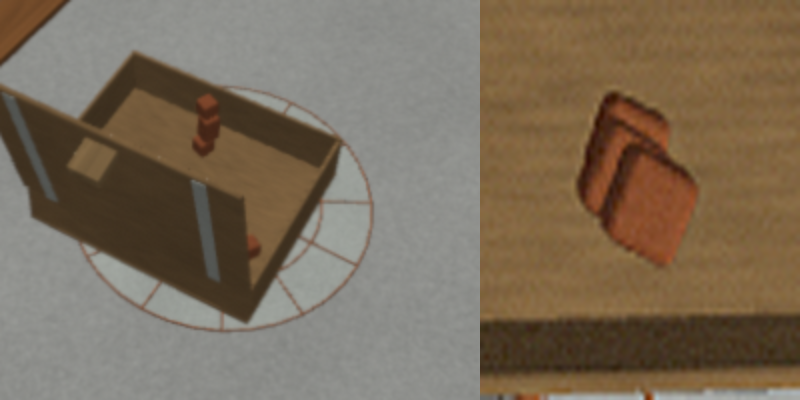

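The scene view shows four sweets stacked at box (−0.06, −0.01), with the fifth in the +x+y quarter. I'll take sweets off the top of the stack and place them in the empty quarters.

```bash
cat >> h.py <<'E'
def blobs(T,im,z):
    lab=cv2.cvtColor(im,cv2.COLOR_BGR2LAB); m=((lab[:,:,1]>146)).astype(np.uint8); m[330:]=0
    m=cv2.morphologyEx(m,cv2.MORPH_OPEN,np.ones((3,3),np.uint8))
    n,L,st,c=cv2.connectedComponentsWithStats(m); out=[]
    for k in range(1,n):
        if 40<st[k,4]<4000:
            pts=np.argwhere(L==k)[:,::-1].astype(np.float32); rc=cv2.minAreaRect(pts)
            w=pix2w("wrist",cv2.boxPoints(rc),z,T); e1=w[1]-w[0]; e2=w[2]-w[1]
            out.append((np.round(w.mean(0)[:2],4),st[k,4],np.round([np.linalg.norm(e1)*1e3,np.linalg.norm(e2)*1e3],1),round(float(np.arctan2(e1[1],e1[0])),2)))
    return out
def pick(xy,z,ax,op=.5):
    """ax: direction (rad, world) of the closing axis; z: TCP height"""
    yaw=(ax-np.pi/2+np.pi/2)%np.pi-np.pi/2
    command_gripper(op); move_pose([*xy,.2],down(yaw)); r=movel([*xy,z],v=.1,until_force=5)
    command_gripper(0); w=get_grip_width()*88; print("pick",r,get_tcp_pos(),"w",round(w,1)); movel([*xy,.17],v=.15); return w,yaw
def place(xy,z,yaw):
    movel([*xy,.17],down(yaw),v=.2); movel([*xy,z],v=.1,until_force=3); command_gripper(.5); movel([*xy,.17],v=.2)
E
python3 - <<'E'
from h import *
d=np.load("pics/w7.npz"); print("old",blobs(d["T"],d["im"],.023))
B=np.array([.5844,.0234]); a=.072; bx=lambda x,y:B+R.from_euler('z',a).as_matrix()[:2,:2]@[x,y]
try:
    w,yaw=pick([.524,.0065],.059,np.pi/2-.41)
    if w>8: place(bx(-.05,.065),.014,yaw)
    move_pose([.528-.066,.009,.25],down(0))
except MotionError as e: print("ERR",e)
im,T=snap("wrist","w9"); print(blobs(T,im,.059),blobs(T,im,.023)); print(get_time())
E
```

```text
old [(array([0.6088, 0.1105]), np.int32(237), array([17.4, 17. ]), -0.45), (array([0.5239, 0.0129]), np.int32(45), array([16.1,  3.7]), -0.39), (array([5.158e-01, 5.000e-04]), np.int32(229), array([18.2, 18. ]), -0.39)]
pick False [0.52414032 0.00652383 0.05912775] w 17.9
[(array([0.6008, 0.0999]), np.int32(538), array([15.8, 19.7]), -0.57), (array([0.5292, 0.076 ]), np.int32(402), array([15.4, 16.9]), -0.47), (array([0.5252, 0.0087]), np.int32(524), array([21.1, 18.2]), -0.38)] [(array([0.6082, 0.1093]), np.int32(538), array([17.4, 21.7]), -0.57), (array([0.5293, 0.0829]), np.int32(402), array([17. , 18.7]), -0.47), (array([0.5249, 0.0088]), np.int32(524), array([23.2, 20. ]), -0.38)]
68.5583
```

```bash
python3 - <<'E'
from h import *
B=np.array([.5844,.0234]); a=.072; M=R.from_euler('z',a).as_matrix()[:2,:2]; bx=lambda x,y:B+M@[x,y]
try:
    w,yaw=pick([.5252,.0087],.042,1.19)
    if w>8: place(bx(.035,-.06),.014,yaw)
    move_pose([.52-.02,.02,.3],down(0))
except MotionError as e: print("ERR",e)
im,T=snap("wrist","w10"); print(get_time())
for z in (.023,.041): print([(q[0].tolist(),(M.T@(q[0]-B)).round(3).tolist(),q[1],q[2].tolist(),q[3]) for q in blobs(T,im,z)])
s,_=snap("scene","s10"); cv2.imwrite("pics/c10.png",np.hstack([cv2.resize(s[220:420,260:500],(360,300)),cv2.resize(im,(400,300))]))
E
```

```text
pick False [0.52530034 0.00871369 0.04212535] w 17.6
77.2417
[([0.623, -0.0357], [0.034, -0.062], np.int32(302), [17.1, 15.6], -0.4), ([0.6088, 0.1098], [0.031, 0.084], np.int32(343), [16.8, 19.0], -0.54), ([0.5295, 0.0833], [-0.05, 0.064], np.int32(275), [16.8, 17.5], -0.42), ([0.533, 0.0053], [-0.053, -0.014], np.int32(76), [5.4, 16.0], -0.32), ([0.5204, 0.008], [-0.065, -0.011], np.int32(274), [17.6, 16.4], -0.47)]
[([0.6207, -0.0334], [0.032, -0.059], np.int32(302), [16.4, 15.0], -0.4), ([0.6071, 0.106], [0.029, 0.081], np.int32(343), [16.1, 18.2], -0.54), ([0.5311, 0.0806], [-0.049, 0.061], np.int32(275), [16.1, 16.8], -0.42), ([0.5344, 0.0059], [-0.051, -0.014], np.int32(76), [5.1, 15.4], -0.32), ([0.5223, 0.0085], [-0.063, -0.01], np.int32(274), [16.9, 15.7], -0.47)]
```

View pics/c10.png

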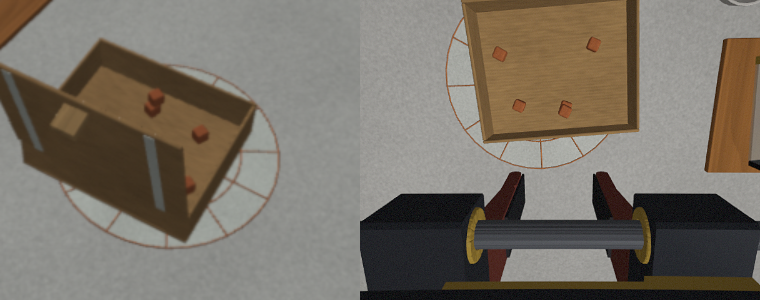

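All quarters have a sweet, but two are stacked close to the y=0 line. I'll move the upper one further into its quarter, then pinch the −y wall and draw the box back to the mat's middle.

```bash
python3 - <<'E'
from h import *
B=np.array([.5844,.0234]); a=.072; M=R.from_euler('z',a).as_matrix()[:2,:2]; bx=lambda x,y:B+M@[x,y]
try:
    w,yaw=pick([.5223,.0085],.024,1.13)
    if w>8: place(bx(-.045,-.06),.014,yaw)
    g=bx(0,-.1175); command_gripper(.32)
    move_pose([*g,.16],down(a)); print("down",movel([*g,.045],v=.08,until_force=5)); command_gripper(0); print("w",get_grip_width()*88)
    p=np.array(get_tcp_pos()); d=np.r_[np.array([.5655,.055])-B,0]
    movel(p+d,v=.04); print(get_ft_force()); command_gripper(.32); movel(p+d+[0,0,.12],v=.15)
    move_pose([.50,.05,.36],down(a))
except MotionError as e: print("ERR",e)
im,T=snap("wrist","w11"); print(get_time()); cv2.imwrite("pics/c11.png",im[:320])
E
```

```text
pick False [0.52235916 0.0084829  0.02409697] w 17.8
down False
w 4.893098845488368
[1.93023509 1.37978996 1.1235869 ]
92.0
```

View pics/c11.png

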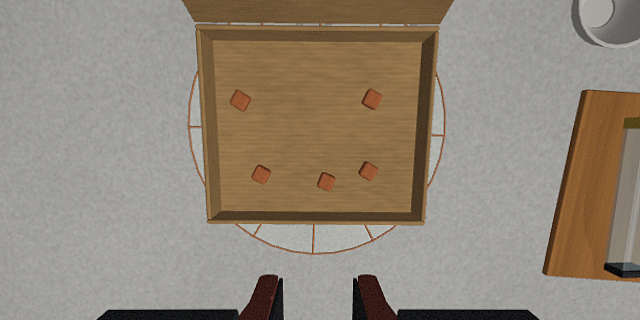

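The sweets are spread: (240,100), (372,99), (261,174), (326,181) and (368,171). The rim corners are at (196,28), (438,28), (425,222) and (209,223). Next I fit and shut the lid.

```bash
python3 - <<'E'
from h import *
d=np.load("pics/w11.npz"); T=d["T"]
b,e=fit_rect("wrist",[(196,28),(438,28),(425,222),(209,223)],.2,.24,.06,[.56,.05,.06],T); print(b,e)
M=R.from_euler('z',b[2]).as_matrix()[:2,:2]
print([(M.T@(q[0]-b[:2])).round(3).tolist() for q in blobs(T,d["im"],.023)])
q=pix2w("wrist",[(188,128),(445,135),(313,254),(253,238),(372,239)],.001,T)[:,:2]
s=np.linalg.lstsq(np.c_[2*q,np.ones(5)],(q**2).sum(1),rcond=None)[0]; print("mat",s[:2],np.sqrt(s[2]+s[0]**2+s[1]**2))
b=np.array([*b[:2],b[2]]); Q=down(b[2]); o=np.array([0,0,-.019])
try:
    p=lid_pt(b,1.84)+o; command_gripper(.6)
    move_pose(p+[.012,0,.10],Q); print("t",movel(p+[.003,0,.03],v=.1,until_force=4)); print("t",movel(p,v=.05,until_force=4)); command_gripper(0)
    w=get_grip_width()*88; print("w",w,get_tcp_pos(),p,get_ft_force())
    if 28<w<34:
        e=np.array(get_tcp_pos())-p
        for th in np.linspace(1.84,0.0,14)[1:]:
            movel(lid_pt(b,th)+o+e*th/1.84+[0,0,.001],v=.09)
            f=np.linalg.norm(get_ft_force()); 
            if f>15: print("F",th,get_ft_force())
        print(get_ft_force(),get_tcp_pos())
        command_gripper(.6); p=np.array(get_tcp_pos()); movel(p+[0,0,.08],v=.1)
except MotionError as ex: print("ERR",ex)
print(get_time())
E
```

```text
[0.56526231 0.05399388 0.07282549] 3.0031119340590298
[[0.033, 0.085], [0.035, -0.061], [-0.044, -0.059], [-0.048, 0.065], [-0.056, -0.011]]
mat [0.56658683 0.05520768] 0.1508953770151812
t False
t False
w 29.342240545383547 [0.74033888 0.06681473 0.20927174] [0.74019435 0.06675596 0.20899792] [-0.52240861 -0.99212544  1.1470089 ]
[ 0.87347051 -0.30379496 -0.984547  ] [0.48339605 0.04791946 0.07000392]
102.95
```

```bash
python3 - <<'E'
from h import *
b=[.5653,.054,.0728]; M=R.from_euler('z',b[2]).as_matrix()[:2,:2]
try:
    command_gripper(0); xy=np.array(b[:2])+M@[-.07,.06]
    move_pose([*xy,.12],down(b[2])); print(movel([*xy,.06],v=.03,until_force=8),get_tcp_pos()); movel([*xy,.2],v=.15)
    move_pose([.48,.05,.36],down(b[2])); w,T=snap("wrist","w12")
    move_pose([.3,-.45,.35],down(.3)); t,_=snap("top","top12"); s,_=snap("scene","s12")
except MotionError as ex: print("ERR",ex)
print(get_time())
cv2.imwrite("pics/c12.png",np.hstack([cv2.resize(t[110:350,170:490],(400,300)),cv2.resize(s[140:440,160:560],(400,300))]))
E
```

```text
True [0.49109423 0.10875088 0.06671152]
109.65
```

View pics/c12.png

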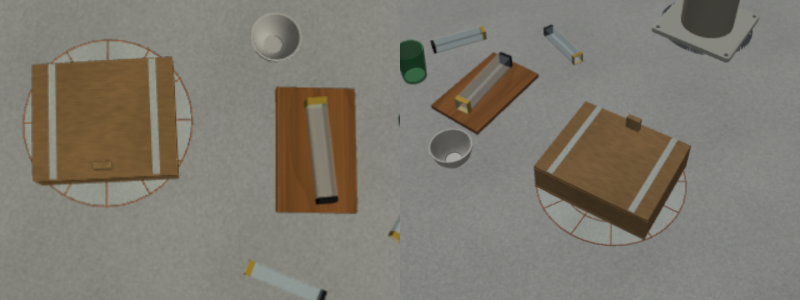

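```bash
python3 - <<'E'
from h import *
f=lambda P:np.array(P)/1.25+[170,110]
print(fit_rect("top",f([(33,65),(171,57),(176,174),(34,181)]),.2,.24,.066,[.56,.05,0]))
print(pix2w("top",f([(317,98),(325,203)]),.045), pix2w("top",f([(276,88),(355,212)]),.012))
im=np.load("pics/w12.npz"); w=im["im"]; T=im["T"]
# wrist check: overlay predicted lid corners vs brown/grey edge
hsv=cv2.cvtColor(w,cv2.COLOR_BGR2HSV); m=(hsv[:,:,1]>70).astype(np.uint8); m[270:]=0; m[:,520:]=0
m=cv2.morphologyEx(m,cv2.MORPH_CLOSE,np.ones((25,25),np.uint8)); m=cv2.morphologyEx(m,cv2.MORPH_OPEN,np.ones((25,25),np.uint8))
c=max(cv2.findContours(m,0,2)[0],key=cv2.contourArea); print(cv2.approxPolyDP(c,8,True).reshape(-1,2).tolist())
C=np.array([[1,1],[1,-1],[-1,-1],[-1,1]])*[.1,.12]; M=R.from_euler('z',.0728).as_matrix()[:2,:2]
print(w2pix("wrist",np.c_[C@M.T+[.5653,.054],np.full(4,.066)],T).round())
E
```

```text
(array([0.5572087 , 0.05104581, 0.07143842]), np.float64(1.4573617292279628))
[[ 0.60379177 -0.30849156  0.045     ]
 [ 0.42545073 -0.31970817  0.045     ]] [[ 0.62850072 -0.24264367  0.012     ]
 [ 0.4133953  -0.37819974  0.012     ]]
[[196, 0], [189, 117], [210, 214], [245, 214], [299, 237], [430, 214], [448, 118], [445, 0]]
[[193.   1.]
 [445.   0.]
 [431. 208.]
 [207. 208.]]
```

```bash
python3 - <<'E'
from h import *
print(get_time(),job_done())
E
```

```text
the job is handed in; nothing more can be done
109.65 None
```

I handed the job in at 109.65 s with the box in the middle of the mat (within about 10 mm by the cameras), its lid shut, all five sweets inside with at least one in each quarter, and the empty shaker back on its board; no verdict was returned, and four sweets had poured out in a pile, so I spread three of them by gripper and drew the box back after it was knocked aside.

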